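Move the hanging spatula over the end stop to the notch on the next rail

ROBOT

A 7-joint arm with a two-finger parallel gripper is mounted at the origin on the work surface. World frame = base frame: x ahead of the robot, y to its left, z up, the work surface at z = 0. Lengths are in m, angles in rad, forces in N, time in s.
With the tool pointing down it reaches from about 0.35 to 0.9 m from the base axis. Payload 7.2 kg.
Tool frame: the origin (TCP) lies midway between the tips of the shut fingers; the grasp point (between the pads) lies 19 mm behind it; z points along the fingers, x is the direction in which the jaws open and shut, and the axes are right-handed (so a half turn about z gives the same grasp; the last joint's range is limited). The gripper opens to 88 mm and grips with 3 to 60 N. Pads are 20 mm wide; open, the fingers measure 115 mm over their backs; the gripper's body (75 mm by 178 mm) begins 61 mm behind the grasp point.
Start: joints at [1.07, 0.411, -0.013, 1.596, 0.006, 1.134, -0.082], TCP at [0.262, -0.567, 0.223] pointing down, gripper open.
Joint ranges: [-2.95, 2.95], [-0.29, 1.99], [-1.47, 1.44], [0.14, 2.54], [-1.03, 4.17], [0.13, 1.85], [-2.86, 2.86]. Speed limits (rad/s): [2.39, 2.39, 3.01, 3.01, 3.14, 3.14, 3.14].

INTERFACE

Orientations are given as a rotation vector (axis times angle).
In Python, from cell import sense, optics, workorder gives the robot as it stands.
- The arm moves only by the tool carry_out, never from a script. Its argument "targets" is a list of rows, each a list of 3 entries, a list of its own where there are three numbers: the shift along the world's x, y, z in m, then the turn about the world's z in degrees, then the opening, from 0 (shut) to 1 (fully open). In form: [[[dx, dy, dz], spin, jaw], ...]. A call has 1 to 5 rows; each row shifts and turns the commanded pose from where the row before left it; what a row does not reach is not made up. A row lasts 1/8 s, in which the tool goes at most 62.5 mm and 10.7 degrees, less where a joint would pass 70% of its speed; a pose out of reach is approached as far as the arm can. A call with a gripper value outside its range is refused whole. The fingers move at their own pace and stop on an object; "newtons" is the grip in N (left out, the last holds). Time passes only in rows, so rows that do not move let the fingers close. It gives the time, the measured TCP pose, the force and the opening at its end, in the units of the state.
- sense(): the state, without advancing time (a new reading comes with each control period).
- optics.camera(name): name is "side" or "top"; returns (picture, depth): 480x640x3 uint8, blue, green, red; 480x640 float32, m along the optical axis (not along the pixel's ray), 0 where there is no reading.
- optics.camera_model(name): a dict with "mtx" (3x3 intrinsics, pixels), "k1" (the pictures are not rectified: a ray, as slopes to the right and down, at radius r is drawn at 1 + k1 r^2 times it, then the intrinsics apply), "T" (4x4, takes a point from camera to world coordinates). Camera axes: x right, y down, z forward; pixel columns grow to the right and rows downward; lengths in m; the calibration is good to about 2 mm. A picture is of the moment at which its call begins. camera_model takes no time and is no camera call.
- workorder.finish_job(): hands the job in, once; it reports no verdict.
The state is a dict: "time": time; "qpos": joint angles; "qd": joint speeds; "effort": joint torques, N m; "tcp_pos": TCP position; "tool_rot": TCP orientation; "contact_force": force on the tool from outside, world axes, zero at the start; "ft_torque": the same for the moment, N m; "gripper_width": finger opening in m.
Only numpy, scipy, OpenCV 4.12 (cv2) and the standard library are available. Lean on these libraries where they do the work, as an engineer would, in place of code of your own. Each camera call takes 0.05 s, during which the arm holds its last target.

TASK

Lift the red spatula off the plain metal rail, carry it over that rail's end stop, and hang it on a plain stretch of the blue rail, not straight into the notch. Then slide it along the blue rail, bearing only lightly, until its hook drops into the yellow-marked notch in the top edge, and leave it hanging there by itself. Never force it against either rail, and leave the measuring cup, chopstick rest and steamer lid where they are.

Things in the scene. Friction and masses are not known exactly. Their poses are not given: they have to be found in the camera images.
- rail_a: Plain rail, where the spatula starts: aluminium flat bar on edge, 8 mm thick (x), 36 high, 224 long (y), fixed to two posts behind it (x = +45 mm, y = +-80 mm) by brackets under the bar. Origin on the work surface below mid-bar, y along the bar. Top edge 240 mm above the origin. Black end stops at y = +-115 mm, 6 mm thick, flush with the bar in front, reaching 14 mm behind (+x), rise 16 mm above the top edge.
- rail_b: Stand of the next rail (blue), to either side of the plain one: origin on the work surface midway between its two posts' clamps, in the bar's plane; z up, y along the bar; posts as on the plain rail. They clamp a blue bar with the same section, length, height and end stops, shifted along y by an unreported amount within +-30 mm (it stays put in use).
- rail_b_top (a point): Point of the blue stand, with its axes, 240 mm above its origin, level with the bar's plain top edge (which yields 1 mm per 5 N on rubber bushes). In the bar's own middle, so anywhere from y = -30 to +30 mm of this point, the top edge has a square notch 22 mm long (y), 8 mm deep, marked yellow; the rest of the edge is level. The bar's end stops lie 115 mm either side of the notch.
- spatula: Red spatula, one rigid piece, about 0.12 kg, hung by a hook open downward. Origin: middle of the slot's ceiling, which rests on the rail's top edge (8 mm lower in the notch); z up, y along the rail. Slot 14 mm wide (x); hook 16 mm long (y), 24 wide (x). Lip behind the bar (+x) reaches 18 mm below the origin; handle in front (-x), 16 mm wide, ends in a 60 mm wide blade 196 mm below.
- spatula_tab (a point): Centre of the spatula's upright red grip tab, 33 mm above the spatula's origin, above the rail. The tab is 12 mm thick (x), 16 mm wide (y) and 50 mm tall (z), standing on the hook's flat 24 mm wide top; pinch it from above across its 12 mm thickness. Axes as the spatula's.
- cup: Clear plastic measuring cup with a side handle, 76 mm across, 85 mm high, standing on the work surface; origin at the centre of its underside. Leave alone.
- rest: Blue ceramic chopstick rest, 20 by 60 by 15 mm, on the work surface; origin at the centre of its underside. Leave alone.
- lid: Round bamboo steamer lid, 152 mm across, 54 mm high with its handle, on the work surface; origin at the centre of its underside. Leave alone.
Not all that is in view belongs to the job. There is more than one size of the spatula; the job needs the largest. What is shaped like the rail_b but pink is not meant.

How it is judged:
On the way, in this order (a step that is already met when the one before it is completed fails the run):
1. the spatula, lifted clear, has passed over an end of the plain rail with its hook at least 25 mm above the rail's top edge (z of spatula in the frame of rail_a above 0.265 m and (y of spatula in the frame of rail_a above 0.118 m or y of spatula in the frame of rail_a below -0.118 m)).
2. the spatula bears on the plain top edge of the blue rail, hook over the bar and not in the notch (x of spatula in the frame of rail_b between -0.008 and 0.008 m and y of spatula in the frame of rail_b between -0.11 and 0.11 m and z of spatula in the frame of rail_b between 0.2362 and 0.2425 m and contact force between spatula and rail_b above 0.3 N), for 0.1 s.
At the end, for the whole second after the job is handed in: The spatula hangs released, upright within 0.12 rad and at rest on the blue rail, its hook down in the notch (slot ceiling at least 4.5 mm below the rail's plain top edge, within 8 mm of the bar's plane) (x of spatula in the frame of rail_b between -0.008 and 0.008 m and y of spatula in the frame of rail_b between -0.04 and 0.04 m and z of spatula in the frame of rail_b between 0.227 and 0.2355 m and angle between spatula's own z axis and vertical below 0.12 rad and linear speed of spatula below 0.03 m/s and contact force between spatula and rail_b above 0.3 N); the robot touches nothing.
It fails at once if the spatula is forced against the plain rail with more than 25 N (contact force between spatula and rail_a above 25 N).
It fails at once if the spatula is forced against the blue rail with more than 12 N (contact force between spatula and rail_b above 12 N).
It fails at once if the measuring cup is moved more than 20 mm (distance of cup from where it was at the start of the episode above 0.02 m).
It fails at once if the chopstick rest is moved more than 20 mm (distance of rest from where it was at the start of the episode above 0.02 m).
It fails at once if the steamer lid is moved more than 20 mm (distance of lid from where it was at the start of the episode above 0.02 m).
It also fails if it takes over 72 s, if anything falls off the work surface, if the arm or the gripper's body presses on something with over 40 N, if the wrist force passes 120 N, or if a joint passes its speed limit or range.

## Working session

There is one attempt and no reset: what is moved stays moved. The work goes in short steps, Python scripts to look and compute and a tool call to move; the robot and the scene stay as the last step left them, time stands still between calls to the robot, and variables do not carry over. Pictures are saved under pics/ and viewed, and the job is handed in when it is done.

Besides the shell and the picture viewer there is one more tool, called after "Call:" by a JSON object that holds its "api" and its "payload", one argument or row to a line. carry_out: Moves the arm, as the interface text tells. Its arguments: {"type":"object","properties":{"targets":{"type":"array"},"newtons":{"type":"number"}},"required":["targets"]}

```bash
mkdir -p pics; cat > h.py <<'E'
import numpy as np, cv2
from cell import sense, optics, workorder
def P(name,uv,d):
    m=optics.camera_model(name);K=np.array(m['mtx']);k1=m['k1'];T=np.array(m['T'])
    uv=np.atleast_2d(np.array(uv,float))
    p=cv2.undistortPoints(uv.reshape(-1,1,2),K,np.array([k1,0,0,0,0.])).reshape(-1,2)
    d=np.atleast_1d(d)
    c=np.c_[p*d[:,None],d]
    return c@T[:3,:3].T+T[:3,3]
def cloud(name,dep):
    v,u=np.mgrid[:480,:640]
    w=P(name,np.c_[u.ravel(),v.ravel()],dep.ravel()).reshape(480,640,3)
    w[dep==0]=np.nan
    return w
E
python3 - <<'E'
from h import *
print(sense())
for n in('side','top'):
    p,d=optics.camera(n);cv2.imwrite(f'pics/{n}0.png',p);np.save(f'{n}0.npy',d);np.save(f'{n}0p.npy',p)
    print(optics.camera_model(n))
E
```

```text
{'time': 0.0, 'qpos': array([ 1.06978274,  0.41189986, -0.01269413,  1.5970135 ,  0.00562854,
        1.13428474, -0.08219786]), 'qd': array([ 0.0007471 , -0.0010188 , -0.00171471, -0.00094798, -0.00155416,
        0.00151488,  0.00178264]), 'effort': array([ 7.14572525e-05, -5.87945402e+01,  6.42067697e-01, -2.91078740e+01,
       -5.37049351e-02,  1.83307577e-02,  1.83990019e-04]), 'tcp_pos': array([ 0.26188233, -0.56695224,  0.2218217 ]), 'tool_rot': array([-2.64602928e+00,  1.69221705e+00,  2.19000246e-03]), 'contact_force': array([-0.06885072,  0.56849159,  0.16842801]), 'ft_torque': array([ 0.00601903, -0.07302448, -0.03748612]), 'gripper_width': 0.08768034823739125}
{'mtx': array([[519.7305516 ,   0.        , 322.94841784],
       [  0.        , 519.7305516 , 237.11135428],
       [  0.        ,   0.        ,   1.        ]]), 'k1': 0.04972128655937338, 'T': array([[ 0.98148786, -0.12225483,  0.14742909,  0.41718688],
       [-0.19116302, -0.67258901,  0.7148991 , -0.8191678 ],
       [ 0.01175932, -0.72984778, -0.68350855,  0.95751256],
       [ 0.        ,  0.        ,  0.        ,  1.        ]])}
{'mtx': array([[476.32795151,   0.        , 316.40085548],
       [  0.        , 476.32795151, 249.4294051 ],
       [  0.        ,   0.        ,   1.        ]]), 'k1': -0.017276236016969745, 'T': array([[-2.49722766e-02, -9.93801165e-01,  1.08331115e-01,
         4.06695522e-01],
       [-9.99683914e-01,  2.51403448e-02,  1.85733801e-04,
        -1.03208480e-02],
       [-2.90806407e-03, -1.08292235e-01, -9.94114850e-01,
         1.53855995e+00],
       [ 0.00000000e+00,  0.00000000e+00,  0.00000000e+00,
         1.00000000e+00]])}
```

```bash
ls .
```

```text
h.py
pics
side0.npy
side0p.npy
top0.npy
top0p.npy
```

View pics/side0.png

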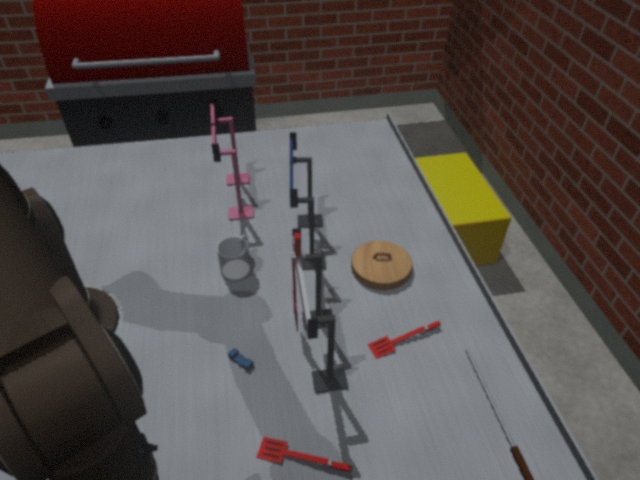

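View pics/top0.png

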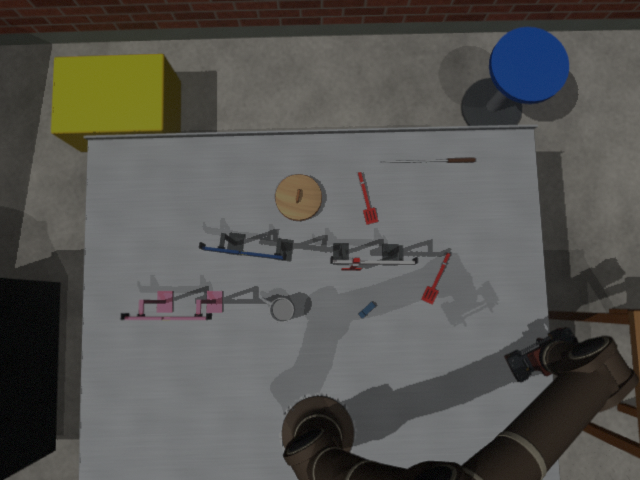

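The red spatula candidates are the one hanging on the plain rail (top 352,265; side 297,270), one lying at top (368,198), and one lying at top (437,277). The hanging one fits the description. For the rails, blue is at top (243,250) and the pink decoy at (165,317). Next I'll take close crops and measure.

```bash
python3 - <<'E'
from h import *
t=np.load('top0p.npy');s=np.load('side0p.npy')
a=cv2.resize(t[225:285,190:450],None,fx=3,fy=3,interpolation=cv2.INTER_CUBIC)
b=cv2.resize(s[120:400,230:430],None,fx=2,fy=2,interpolation=cv2.INTER_CUBIC)
cv2.imwrite('pics/ca.png',a);cv2.imwrite('pics/cb.png',b)
T=cloud('top',np.load('top0.npy'));S=cloud('side',np.load('side0.npy'))
for n,C,I in(('top',T,t),('side',S,s)):
    hsv=cv2.cvtColor(I,cv2.COLOR_BGR2HSV);H,Sa,V=[hsv[...,i] for i in range(3)]
    reg=(C[...,2]>0.205)&(C[...,2]<0.33)&(C[...,0]>0.3)&(C[...,0]<0.75)&(C[...,1]>-.35)&(C[...,1]<.5)
    for nm,m in(('red',((H<8)|(H>172))&(Sa>150)&(V>60)),('blue',(H>100)&(H<125)&(Sa>100)),('yel',(H>20)&(H<35)&(Sa>120)),('dark',(V<45)),('other',(Sa<60)&(V>70)),('pink',(H>150)&(H<175)&(Sa<150)&(Sa>60))):
        k=reg&m
        if k.sum()==0: print(n,nm,0);continue
        p=C[k];print(n,nm,k.sum(),p.min(0).round(4),p.max(0).round(4),np.median(p,0).round(4))
E
```

```text
top red 20 [ 0.5085 -0.1204  0.2935] [ 0.5168 -0.1076  0.3035] [ 0.5116 -0.1131  0.2978]
top blue 225 [0.5266 0.0844 0.2062] [0.5628 0.3032 0.2465] [0.546  0.1987 0.2401]
top yel 0
top dark 143 [ 0.3685 -0.2789  0.2051] [0.5967 0.4889 0.2599] [0.5282 0.0978 0.2304]
top other 389 [ 0.3654 -0.2816  0.205 ] [0.6053 0.4994 0.264 ] [ 0.5096 -0.1312  0.2393]
top pink 342 [0.3665 0.2953 0.2051] [0.4223 0.4985 0.2488] [0.3748 0.3781 0.2363]
side red 32 [ 0.5079 -0.1243  0.2475] [ 0.5252 -0.0536  0.3005] [ 0.5131 -0.1155  0.2983]
side blue 71 [0.5322 0.1014 0.2116] [0.5668 0.3069 0.2441] [0.5516 0.2257 0.2396]
side yel 0
side dark 385 [ 0.3677 -0.2863  0.2051] [0.5702 0.4918 0.2578] [ 0.5158 -0.0538  0.2333]
side other 741 [ 0.3646 -0.285   0.205 ] [0.6037 0.3738 0.2968] [ 0.509  -0.1323  0.2396]
side pink 291 [ 0.3665 -0.1241  0.2051] [0.5089 0.4999 0.2625] [0.3766 0.4135 0.2244]
```

View pics/ca.png

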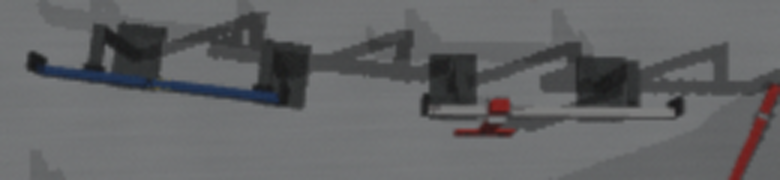

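View pics/cb.png

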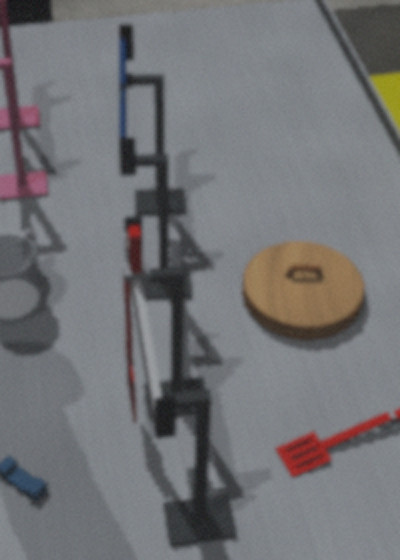

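The top crop shows the hanging spatula's tab at about (356,260) on the plain rail. The blue bar runs from (202,246) to (284,254) and has a faint yellow mark near (241,253). Now the fits.

```bash
python3 - <<'E'
from h import *
for n in('top','side'):
    I=np.load(n+'0p.npy');C=cloud(n,np.load(n+'0.npy'))
    hsv=cv2.cvtColor(I,cv2.COLOR_BGR2HSV);H,Sa,V=[hsv[...,i].astype(int) for i in range(3)]
    z=C[...,2];x=C[...,0];y=C[...,1]
    A=(z>.234)&(z<.247)&(y<-.01)&(y>-.25)&(x>.47)&(x<.55)&(Sa<80)
    B=(z>.234)&(z<.247)&(y>.07)&(y<.32)&(x>.5)&(x<.59)&(H>95)&(H<130)&(Sa>90)
    for nm,m in(('A',A),('B',B)):
        p=C[m]; print(n,nm,m.sum())
        if len(p)<8: continue
        f=np.polyfit(p[:,1],p[:,0],1); r=p[:,0]-np.polyval(f,p[:,1]);
        k=abs(r)<.008;f=np.polyfit(p[k,1],p[k,0],1)
        print(' slope',f[0],'x at y=0',f[1],'y',np.percentile(p[:,1],[0,2,98,100]),'z',p[:,2].mean(),'std',r.std())
    # end stops: z>0.246 in both
    E=(z>.247)&(z<.262)&(x>.45)&(x<.6)&(V<90)
    nl,lab,st,ce=cv2.connectedComponentsWithStats(E.astype(np.uint8))
    for i in range(1,nl):
        if st[i,4]>=3:
            p=C[lab==i];print(' stop',st[i,4],ce[i].round(1),p.mean(0).round(4),p.min(0).round(4),p.max(0).round(4))
    R=(z>.26)&(x>.45)&(x<.6)&(y<0)&(y>-.25)&((H<10)|(H>170))
    p=C[R];print(' tab',R.sum(),p.mean(0),p.min(0),p.max(0))
    Ye=(H>18)&(H<40)&(Sa>50)&(z>.2)&(x>.45)&(x<.6)
    if Ye.any():print(' yel',C[Ye].mean(0),Ye.sum())
    K=(y<.01)&(y>-.28)&(x>.42)&(x<.56)&(z>.02)&((H<10)|(H>170))&(Sa>100)
    p=C[K];print(' allred',K.sum(),p.min(0),p.max(0))
E
```

```text
top A 212
 slope 0.04129501130862121 x at y=0 0.5171158849549036 y [-0.24901019 -0.24575435 -0.05740798 -0.05453142] z 0.24035930939218256 std 0.0033325531756320296
top B 219
 slope 0.14652350298965977 x at y=0 0.5169853053152882 y [0.08442451 0.08731398 0.29835497 0.30316027] z 0.2402301800300396 std 0.002347244128618217
 stop 21 [200.2 244.9] [0.5671 0.3054 0.255 ] [0.5583 0.3019 0.2482] [0.5748 0.3096 0.2604]
 stop 16 [283.7 254.8] [0.5341 0.0788 0.2553] [0.5255 0.0753 0.2472] [0.5419 0.081  0.2591]
 stop 14 [331.5 259. ] [ 0.5194 -0.0502  0.2562] [ 0.5114 -0.0518  0.2501] [ 0.5275 -0.0487  0.2614]
 stop 17 [416.  259.9] [ 0.5112 -0.2789  0.254 ] [ 0.5027 -0.2816  0.2482] [ 0.5194 -0.2767  0.2598]
 stop 3 [354. 263.] [ 0.5069 -0.1105  0.2577] [ 0.5066 -0.1129  0.2529] [ 0.5074 -0.1082  0.261 ]
 tab 38 [ 0.51124149 -0.11186699  0.2912403 ] [ 0.50621831 -0.12151186  0.26098747] [ 0.51693914 -0.05124652  0.30350807]
 yel [0.54145438 0.19523002 0.23326926] 1
 allred 75 [ 0.50017179 -0.14193405  0.08510618] [ 0.51693914 -0.08553414  0.30350807]
side A 309
 slope 0.02536035755226906 x a
[... 282 characters left out ...]
95
 stop 26 [292.5 134.2] [0.5665 0.3033 0.252 ] [0.5598 0.2974 0.247 ] [0.573  0.3065 0.2574]
 stop 30 [293.  190.7] [0.533  0.0756 0.2527] [0.5262 0.07   0.2471] [0.5399 0.0804 0.2585]
 stop 38 [296.1 230.4] [ 0.5199 -0.0537  0.2533] [ 0.5114 -0.0564  0.2471] [ 0.5279 -0.0509  0.2579]
 stop 39 [298.  254.9] [ 0.5126 -0.1236  0.2541] [ 0.5026 -0.1266  0.247 ] [ 0.5218 -0.1179  0.2618]
 stop 59 [312.  321.2] [ 0.5112 -0.2831  0.2532] [ 0.5024 -0.2854  0.2474] [ 0.52   -0.2782  0.2587]
 tab 135 [ 0.51124597 -0.12129523  0.28439015] [ 0.50554223 -0.12646233  0.26104785] [ 0.51762541 -0.10725867  0.30048898]
 allred 116 [ 0.50040713 -0.1430192   0.11245827] [ 0.52738686 -0.05275585  0.30048898]
```

Both fits agree with the given sizes. The stop spacing is 229 mm on each rail, the top edges are at z 0.240, and the tab top is at 0.298.
- **Plain rail:** yaw about -2.1°.
- **Blue rail:** yaw about -8.3°, notch near (0.5455, 0.193).
- **Tab:** near (0.512, -0.114).

Moving now.

Call:
{"api": "carry_out", "payload": {
  "targets": [
    [[0, 0, 0.055], 0, 1],
    [[0, 0.02, 0.05], 10, 1],
    [[0.025, 0.05, 0.02], 10, 1],
    [[0.025, 0.05, 0.015], 10, 1],
    [[0.03, 0.05, 0.01], 10, 1]
  ],
  "newtons": 12
}}

```text
time: 0.72
tcp_pos: [0.3424, -0.3959, 0.3733]
tool_rot: [3.067, -0.678, 0.001]
contact_force: [1.1, -0.1, -0.9]
gripper_width: 0.088
```

Call:
{"api": "carry_out", "payload": {
  "targets": [
    [[0.03, 0.05, 0], 10, 0.8],
    [[0.03, 0.05, 0], 10, 0.7],
    [[0.03, 0.05, 0], 3, 0.6],
    [[0.03, 0.05, 0], 0, 0.6],
    [[0.03, 0.05, 0], 0, 0.6]
  ]
}}

```text
time: 1.35
tcp_pos: [0.4926, -0.1458, 0.3725]
tool_rot: [3.141, -0.061, -0.0]
contact_force: [1.1, -0.6, -0.2]
gripper_width: 0.0524
```

Call:
{"api": "carry_out", "payload": {
  "targets": [
    [[0.02, 0.033, 0], 0, 0.6],
    [[0, 0, 0], 0, 0.6],
    [[0, 0, 0], 0, 0.6]
  ]
}}

```text
time: 1.72
tcp_pos: [0.5117, -0.1153, 0.3723]
tool_rot: [3.141, -0.061, -0.002]
contact_force: [0.3, 0.2, 0.2]
gripper_width: 0.0525
```

```bash
python3 - <<'E'
from h import *
p,d=optics.camera('side');np.save('s1.npy',d)
cv2.imwrite('pics/s1.png',cv2.resize(p[80:340,200:440],None,fx=2.3,fy=2.3,interpolation=cv2.INTER_CUBIC))
t,d=optics.camera('top')
cv2.imwrite('pics/t1.png',cv2.resize(t[200:320,270:430],None,fx=4,fy=4,interpolation=cv2.INTER_CUBIC))
E
```

```text
(no output)
```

View pics/s1.png

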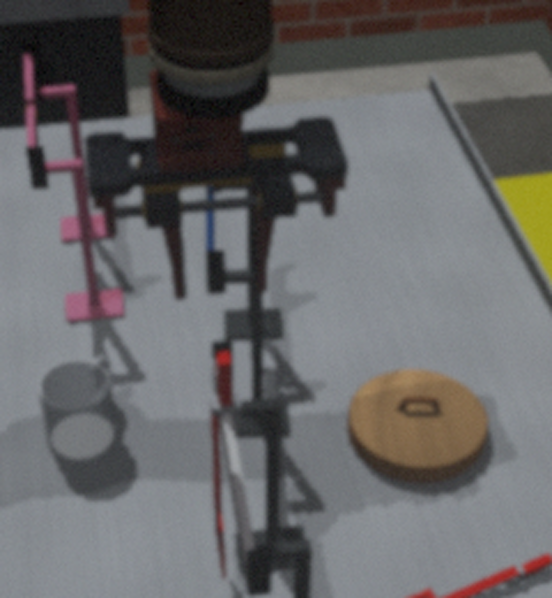

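View pics/t1.png

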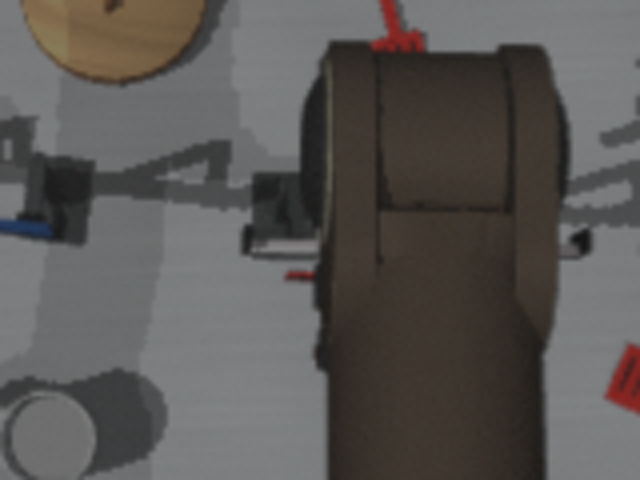

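The side crop shows fingertips at (180,297) and (262,292), centred on the tab at (223,357), so the jaws straddle it. Descending.

Call:
{"api": "carry_out", "payload": {
  "targets": [
    [[0, 0.001, -0.04], 0, 0.6],
    [[0, 0, -0.04], 0, 0.5],
    [[0, 0, -0.025], 0, 0.4],
    [[0, 0, -0.01], 0, 0.35],
    [[0, 0, 0], 0, 0.35]
  ]
}}

```text
time: 2.45
tcp_pos: [0.5119, -0.1141, 0.2578]
tool_rot: [3.141, -0.062, -0.0]
contact_force: [-0.7, -1.2, -0.6]
gripper_width: 0.0308
```

```bash
python3 - <<'E'
from h import *
p,d=optics.camera('side');print(sense()['tcp_pos'])
cv2.imwrite('pics/s2.png',cv2.resize(p[150:350,250:370],None,fx=4,fy=3,interpolation=cv2.INTER_CUBIC))
E
```

```text
[ 0.51239544 -0.11393143  0.25841765]
```

View pics/s2.png

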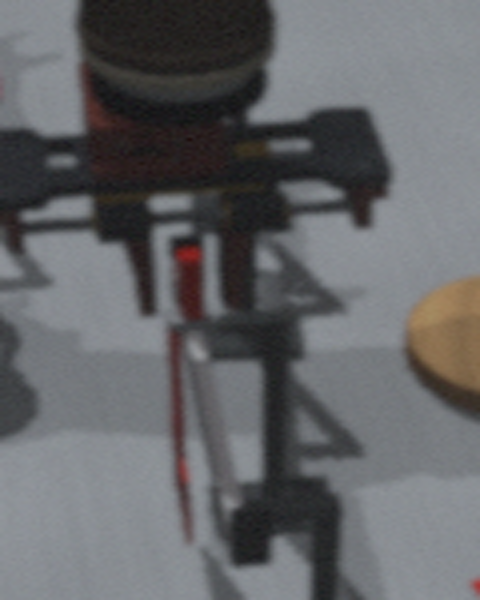

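The tab (crop 175–203) lies midway between the finger inner edges (152, 222). Closing.

Call:
{"api": "carry_out", "payload": {
  "targets": [
    [[0, 0, 0], 0, 0.22],
    [[0, 0, 0], 0, 0.16],
    [[0, 0, 0], 0, 0.0],
    [[0, 0, 0], 0, 0.0],
    [[0, 0, 0], 0, 0.0]
  ],
  "newtons": 15
}}

```text
time: 3.12
tcp_pos: [0.5125, -0.1134, 0.2583]
tool_rot: [3.141, -0.06, 0.002]
contact_force: [-0.2, 0.0, 5.6]
gripper_width: 0.0116
```

Call:
{"api": "carry_out", "payload": {
  "targets": [
    [[0, 0, 0.005], 0, 0],
    [[0, 0, 0.01], 0, 0],
    [[0, 0, 0], 0, 0]
  ]
}}

```text
time: 3.5
tcp_pos: [0.5125, -0.1134, 0.2735]
tool_rot: [3.141, -0.06, 0.002]
contact_force: [-0.7, 0.7, -1.7]
gripper_width: 0.0115
```

Call:
{"api": "carry_out", "payload": {
  "targets": [
    [[0, 0, 0.03], 0, 0],
    [[0, 0, 0.035], 0, 0],
    [[0, 0.03, 0], 0, 0],
    [[0, 0.04, 0], 0, 0],
    [[0, 0.04, 0], 0, 0]
  ]
}}

```text
time: 4.12
tcp_pos: [0.5119, -0.0024, 0.3376]
tool_rot: [3.141, -0.062, -0.0]
contact_force: [-0.2, -0.1, -1.2]
gripper_width: 0.0118
```

Call:
{"api": "carry_out", "payload": {
  "targets": [
    [[0.004, 0.04, 0], -1.5, 0],
    [[0.006, 0.04, 0], -1.7, 0],
    [[0.007, 0.035, 0], -2, 0],
    [[0.0075, 0.0235, 0], -1, 0],
    [[0, 0, 0], 0, 0]
  ]
}}

```text
time: 4.75
tcp_pos: [0.5363, 0.1371, 0.3373]
tool_rot: [-3.133, 0.225, 0.001]
contact_force: [0.0, -0.8, -0.9]
gripper_width: 0.0124
```

```bash
python3 - <<'E'
from h import *
p,d=optics.camera('side');t,dt=optics.camera('top');s=sense();print(s['time'],s['tcp_pos'],s['tool_rot'],s['contact_force'])
cv2.imwrite('pics/s3.png',cv2.resize(p[80:320,220:400],None,fx=3.3,fy=2.5,interpolation=cv2.INTER_CUBIC))
cv2.imwrite('pics/t3.png',cv2.resize(t[200:300,170:330],None,fx=4,fy=4,interpolation=cv2.INTER_CUBIC))
C=cloud('side',d);hsv=cv2.cvtColor(p,cv2.COLOR_BGR2HSV);H,S=hsv[...,0],hsv[...,1]
K=((H<8)|(H>172))&(S>130)&(C[...,2]>.06)&(abs(C[...,1]-.13)<.06)&(abs(C[...,0]-.53)<.06)
q=C[K];print(K.sum())
for lo in np.arange(.08,.36,.02):
    r=q[(q[:,2]>=lo)&(q[:,2]<lo+.02)]
    if len(r):print(round(lo,2),len(r),r.min(0).round(3),r.max(0).round(3))
E
```

```text
4.85 [0.53645387 0.1343791  0.33730903] [ 3.13246389e+00 -2.29659256e-01 -1.04234272e-03] [-0.73407128 -0.01610515 -1.35741652]
305
0.32 6 [0.533 0.125 0.334] [0.535 0.129 0.339]
0.34 11 [0.531 0.126 0.341] [0.538 0.132 0.36 ]
```

View pics/s3.png

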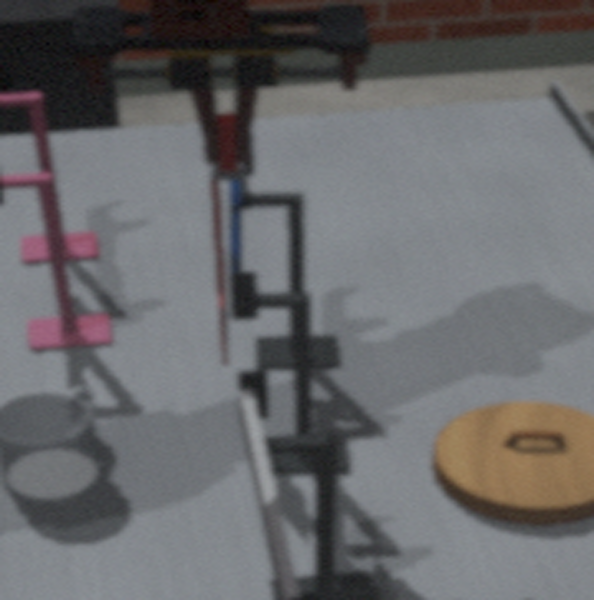

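View pics/t3.png

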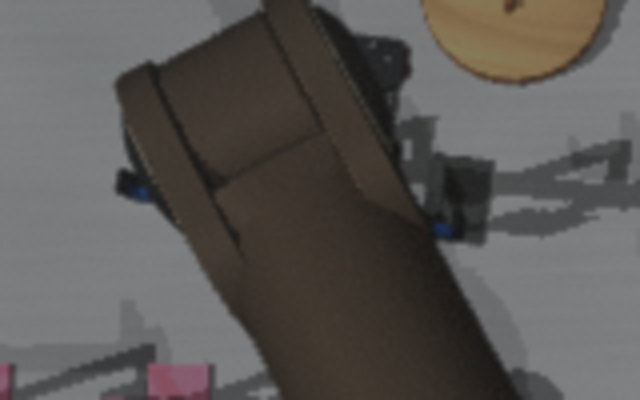

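The side crop shows the spatula upright, its handle (about 218) just in front of the blue bar (238) and the tab above the bar line. I'll lower to just above contact and watch the force.

Call:
{"api": "carry_out", "payload": {
  "targets": [
    [[0.001, 0, -0.03], 0, 0],
    [[0, 0, -0.02], 0, 0],
    [[0, 0, -0.008], 0, 0],
    [[0, 0, -0.004], 0, 0],
    [[0, 0, 0], 0, 0]
  ]
}}

```text
time: 5.48
tcp_pos: [0.5379, 0.1349, 0.2762]
tool_rot: [-3.133, 0.231, -0.001]
contact_force: [-1.0, 0.5, -0.8]
gripper_width: 0.0121
```

Call:
{"api": "carry_out", "payload": {
  "targets": [
    [[0, 0, -0.004], 0, 0],
    [[0, 0, -0.004], 0, 0],
    [[0, 0, 0], 0, 0]
  ]
}}

```text
time: 5.85
tcp_pos: [0.5375, 0.1351, 0.2674]
tool_rot: [3.133, -0.23, -0.001]
contact_force: [0.0, -0.2, -0.7]
gripper_width: 0.0117
```

```bash
python3 - <<'E'
from h import *
p,d=optics.camera('side');s=sense();print(s['time'],s['tcp_pos'],s['tool_rot'],s['contact_force'])
cv2.imwrite('pics/s4.png',cv2.resize(p[110:260,250:350],None,fx=5,fy=4,interpolation=cv2.INTER_CUBIC))
E
```

```text
5.9 [0.5375393  0.13514716 0.26752931] [ 3.13310980e+00 -2.29882811e-01 -3.85987534e-04] [-0.23294073 -0.5641908  -1.82038013]
```

View pics/s4.png

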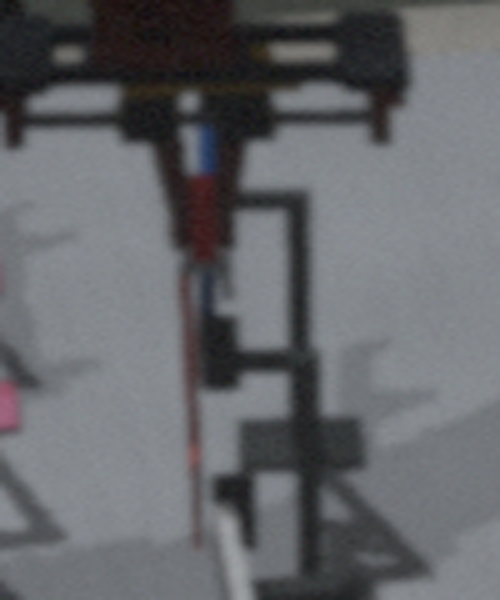

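The bar (207) runs under the hook between the handle (188) and the lip (~225). No contact yet.

Call:
{"api": "carry_out", "payload": {
  "targets": [
    [[0, 0, -0.003], 0, 0],
    [[0, 0, -0.003], 0, 0],
    [[0, 0, -0.001], 0, 0],
    [[0, 0, 0], 0, 0]
  ]
}}

```text
time: 6.4
tcp_pos: [0.5376, 0.1351, 0.2606]
tool_rot: [-3.133, 0.23, 0.0]
contact_force: [0.1, 0.4, -1.1]
gripper_width: 0.0119
```

Call:
{"api": "carry_out", "payload": {
  "targets": [
    [[0, 0, -0.001], 0, 0],
    [[0, 0, 0], 0, 0]
  ]
}}

```text
time: 6.65
tcp_pos: [0.5376, 0.1351, 0.2596]
tool_rot: [3.133, -0.23, 0.0]
contact_force: [0.1, -0.0, -1.1]
gripper_width: 0.0121
```

Call:
{"api": "carry_out", "payload": {
  "targets": [
    [[0, 0, -0.0005], 0, 0],
    [[0, 0, 0], 0, 0]
  ]
}}

```text
time: 6.9
tcp_pos: [0.5376, 0.1351, 0.2591]
tool_rot: [3.133, -0.23, -0.0]
contact_force: [0.2, -0.4, -0.9]
gripper_width: 0.012
```

Call:
{"api": "carry_out", "payload": {
  "targets": [
    [[0, 0, -0.0005], 0, 0],
    [[0, 0, 0], 0, 0]
  ]
}}

```text
time: 7.15
tcp_pos: [0.5376, 0.1351, 0.2586]
tool_rot: [3.133, -0.23, -0.0]
contact_force: [-0.5, -0.6, -1.9]
gripper_width: 0.0119
```

Call:
{"api": "carry_out", "payload": {
  "targets": [
    [[0, 0, -0.0005], 0, 0],
    [[0, 0, 0], 0, 0]
  ]
}}

```text
time: 7.4
tcp_pos: [0.5376, 0.1352, 0.2582]
tool_rot: [-3.133, 0.23, -0.0]
contact_force: [0.5, -0.4, -1.3]
gripper_width: 0.0118
```

Call:
{"api": "carry_out", "payload": {
  "targets": [
    [[0, 0, -0.0003], 0, 0],
    [[0, 0, 0], 0, 0]
  ]
}}

```text
time: 7.65
tcp_pos: [0.5377, 0.1351, 0.258]
tool_rot: [-3.133, 0.23, -0.0]
contact_force: [0.2, 0.4, -0.0]
gripper_width: 0.0122
```

Call:
{"api": "carry_out", "payload": {
  "targets": [
    [[0, 0, -0.0003], 0, 0],
    [[0, 0, 0], 0, 0]
  ]
}}

```text
time: 7.9
tcp_pos: [0.5377, 0.1351, 0.2577]
tool_rot: [-3.133, 0.23, -0.0]
contact_force: [-0.7, 0.5, 1.6]
gripper_width: 0.0119
```

Call:
{"api": "carry_out", "payload": {
  "targets": [
    [[0, 0, 0], 0, 0],
    [[0, 0, 0], 0, 0]
  ]
}}

```text
time: 8.15
tcp_pos: [0.5377, 0.1351, 0.2576]
tool_rot: [-3.133, 0.23, -0.0]
contact_force: [-0.0, -0.1, 1.1]
gripper_width: 0.012
```

Bearing at about 2.3 N on the plain edge, counting the 1.2 N weight. Sliding along the bar direction (0.145, 0.989).

Call:
{"api": "carry_out", "payload": {
  "targets": [
    [[0.0006, 0.004, 0], 0, 0],
    [[0.0006, 0.004, 0], 0, 0],
    [[0.0006, 0.004, 0], 0, 0],
    [[0, 0, 0], 0, 0]
  ]
}}

```text
time: 8.65
tcp_pos: [0.5396, 0.148, 0.2576]
tool_rot: [-3.132, 0.229, -0.001]
contact_force: [0.8, 0.8, 2.3]
gripper_width: 0.0119
```

Call:
{"api": "carry_out", "payload": {
  "targets": [
    [[0.0006, 0.004, 0], 0, 0],
    [[0.0006, 0.004, 0], 0, 0],
    [[0.0006, 0.004, 0], 0, 0],
    [[0.0006, 0.004, 0], 0, 0],
    [[0, 0, 0], 0, 0]
  ]
}}

```text
time: 9.28
tcp_pos: [0.5419, 0.164, 0.2576]
tool_rot: [-3.132, 0.229, -0.0]
contact_force: [0.4, 1.8, 2.0]
gripper_width: 0.0118
```

Call:
{"api": "carry_out", "payload": {
  "targets": [
    [[0.0006, 0.004, 0], 0, 0],
    [[0.0006, 0.004, 0], 0, 0],
    [[0.0006, 0.004, 0], 0, 0],
    [[0.0006, 0.004, 0], 0, 0],
    [[0, 0, 0], 0, 0]
  ]
}}

```text
time: 9.9
tcp_pos: [0.5442, 0.18, 0.2576]
tool_rot: [-3.132, 0.229, -0.0]
contact_force: [-0.3, -0.6, 1.8]
gripper_width: 0.0119
```

Call:
{"api": "carry_out", "payload": {
  "targets": [
    [[0.0006, 0.004, 0], 0, 0],
    [[0.0004, 0.003, 0], 0, 0],
    [[0, 0, 0], 0, 0]
  ]
}}

```text
time: 10.28
tcp_pos: [0.5452, 0.1866, 0.2576]
tool_rot: [-3.133, 0.229, -0.0]
contact_force: [0.4, -0.1, 2.3]
gripper_width: 0.012
```

Call:
{"api": "carry_out", "payload": {
  "targets": [
    [[0.0003, 0.002, 0], 0, 0],
    [[0, 0, 0], 0, 0]
  ]
}}

```text
time: 10.52
tcp_pos: [0.5455, 0.1882, 0.2575]
tool_rot: [-3.133, 0.23, -0.0]
contact_force: [0.4, -2.2, 2.2]
gripper_width: 0.0119
```

Call:
{"api": "carry_out", "payload": {
  "targets": [
    [[0.0003, 0.002, 0], 0, 0],
    [[0, 0, 0], 0, 0]
  ]
}}

```text
time: 10.78
tcp_pos: [0.5458, 0.1903, 0.2575]
tool_rot: [-3.133, 0.23, -0.0]
contact_force: [0.1, -0.1, 1.9]
gripper_width: 0.0118
```

Call:
{"api": "carry_out", "payload": {
  "targets": [
    [[0.0003, 0.002, 0], 0, 0],
    [[0, 0, 0], 0, 0]
  ]
}}

```text
time: 11.02
tcp_pos: [0.5458, 0.1927, 0.2572]
tool_rot: [-3.133, 0.229, 0.001]
contact_force: [-0.2, -0.4, -0.8]
gripper_width: 0.012
```

Call:
{"api": "carry_out", "payload": {
  "targets": [
    [[0.0002, 0.0015, 0], 0, 0],
    [[0, 0, 0], 0, 0]
  ]
}}

```text
time: 11.28
tcp_pos: [0.5462, 0.1939, 0.2574]
tool_rot: [-3.133, 0.23, 0.0]
contact_force: [-0.1, -0.4, -1.1]
gripper_width: 0.0118
```

The bearing force fell to just the spatula's weight at y ≈ 0.1925, so the hook is over the notch. Lowering in small steps.

Call:
{"api": "carry_out", "payload": {
  "targets": [
    [[0, 0.0005, -0.001], 0, 0],
    [[0, 0, -0.001], 0, 0],
    [[0, 0, 0], 0, 0]
  ]
}}

```text
time: 11.65
tcp_pos: [0.5463, 0.1941, 0.2554]
tool_rot: [3.133, -0.23, -0.0]
contact_force: [-0.5, 0.3, -0.8]
gripper_width: 0.0119
```

Call:
{"api": "carry_out", "payload": {
  "targets": [
    [[0, 0, -0.001], 0, 0],
    [[0, 0, -0.001], 0, 0],
    [[0, 0, 0], 0, 0]
  ]
}}

```text
time: 12.02
tcp_pos: [0.5463, 0.1941, 0.2535]
tool_rot: [3.133, -0.23, -0.0]
contact_force: [0.3, -0.3, -1.0]
gripper_width: 0.012
```

Call:
{"api": "carry_out", "payload": {
  "targets": [
    [[0, 0, -0.001], 0, 0],
    [[0, 0, -0.0008], 0, 0],
    [[0, 0, 0], 0, 0]
  ]
}}

```text
time: 12.4
tcp_pos: [0.5463, 0.1941, 0.2517]
tool_rot: [3.133, -0.23, -0.0]
contact_force: [-0.1, -0.2, -1.5]
gripper_width: 0.0119
```

Call:
{"api": "carry_out", "payload": {
  "targets": [
    [[0, 0, -0.0008], 0, 0],
    [[0, 0, 0], 0, 0]
  ]
}}

```text
time: 12.65
tcp_pos: [0.5463, 0.1941, 0.2509]
tool_rot: [3.133, -0.23, -0.0]
contact_force: [0.2, -0.4, -1.3]
gripper_width: 0.0118
```

Call:
{"api": "carry_out", "payload": {
  "targets": [
    [[0, 0, -0.0005], 0, 0],
    [[0, 0, 0], 0, 0]
  ]
}}

```text
time: 12.9
tcp_pos: [0.5463, 0.1941, 0.2504]
tool_rot: [3.133, -0.23, -0.0]
contact_force: [-0.5, -0.0, -0.3]
gripper_width: 0.0122
```

Call:
{"api": "carry_out", "payload": {
  "targets": [
    [[0, 0, -0.0003], 0, 0],
    [[0, 0, 0], 0, 0]
  ]
}}

```text
time: 13.15
tcp_pos: [0.5464, 0.1942, 0.2502]
tool_rot: [-3.133, 0.23, -0.0]
contact_force: [-0.3, 0.7, -0.6]
gripper_width: 0.0117
```

```bash
python3 - <<'E'
from h import *
p,d=optics.camera('side');s=sense();print(s['time'],s['tcp_pos'],s['contact_force'])
cv2.imwrite('pics/s5.png',cv2.resize(p[110:260,250:350],None,fx=5,fy=4,interpolation=cv2.INTER_CUBIC))
E
```

```text
13.2 [0.54636395 0.19414668 0.25021264] [ 0.20337513 -0.97085873 -1.2834905 ]
```

View pics/s5.png

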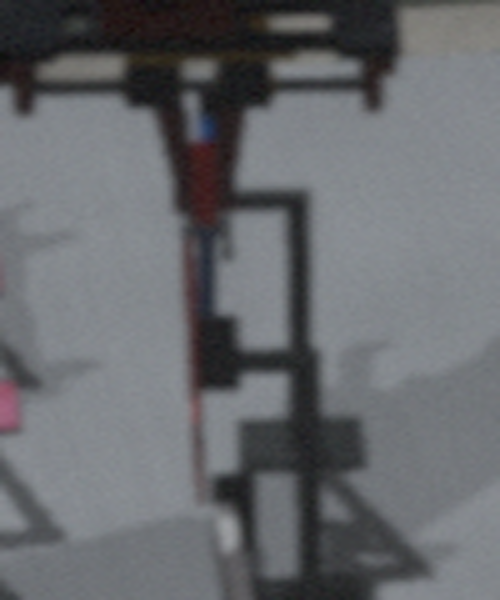

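Call:
{"api": "carry_out", "payload": {
  "targets": [
    [[0, 0, -0.0004], 0, 0],
    [[0, 0, 0], 0, 0]
  ]
}}

```text
time: 13.45
tcp_pos: [0.5463, 0.1941, 0.2499]
tool_rot: [-3.133, 0.23, -0.0]
contact_force: [0.2, -0.7, 0.6]
gripper_width: 0.0123
```

Call:
{"api": "carry_out", "payload": {
  "targets": [
    [[0, 0, 0], 0, 0.2],
    [[0, 0, 0], 0, 0.3],
    [[0, 0, 0], 0, 0.4],
    [[0, 0, 0], 0, 0.4]
  ]
}}

```text
time: 13.95
tcp_pos: [0.5463, 0.1941, 0.2497]
tool_rot: [-3.133, 0.23, -0.0]
contact_force: [0.1, -0.3, -0.8]
gripper_width: 0.0355
```

```bash
python3 - <<'E'
from h import *
p,d=optics.camera('side');s=sense();print(s['time'],s['tcp_pos'],s['contact_force'],s['gripper_width'])
cv2.imwrite('pics/s6.png',cv2.resize(p[110:260,250:350],None,fx=5,fy=4,interpolation=cv2.INTER_CUBIC))
E
```

```text
14.0 [0.54635268 0.19411474 0.24973967] [-0.26649485  0.06379908 -0.2949681 ] 0.03488916733551973
```

View pics/s6.png

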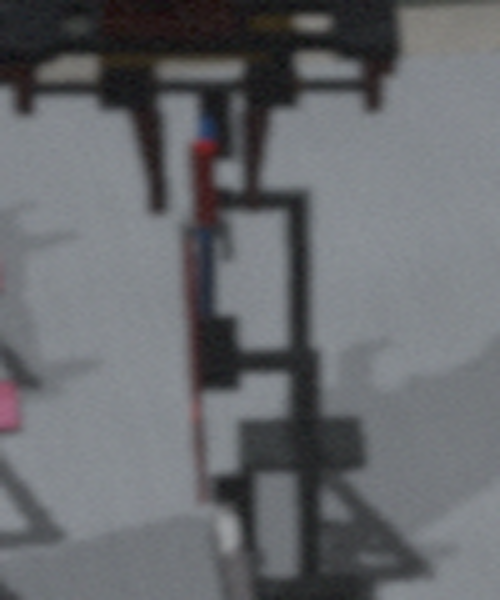

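Released, and it hangs on its own with both fingers clear of the tab. I'll retreat straight up, then move aside to look.

Call:
{"api": "carry_out", "payload": {
  "targets": [
    [[0, 0, 0.015], 0, 0.4],
    [[0, 0, 0.03], 0, 0.4],
    [[0, 0, 0.05], 0, 0.4],
    [[0, 0, 0.05], 0, 0.4],
    [[-0.03, -0.03, 0.02], 0, 0.4]
  ]
}}

```text
time: 14.62
tcp_pos: [0.5171, 0.166, 0.4181]
tool_rot: [-3.13, 0.225, -0.005]
contact_force: [-0.3, -1.0, -0.7]
gripper_width: 0.0355
```

Call:
{"api": "carry_out", "payload": {
  "targets": [
    [[-0.03, -0.05, 0], 0, 0.4],
    [[-0.03, -0.05, 0], 0, 0.4],
    [[-0.03, -0.05, 0], 0, 0.4],
    [[-0.02, -0.05, 0], 0, 0.4],
    [[0, -0.05, 0], 0, 0.4]
  ]
}}

```text
time: 15.25
tcp_pos: [0.405, -0.087, 0.4168]
tool_rot: [3.132, -0.23, 0.005]
contact_force: [0.6, -0.1, -0.1]
gripper_width: 0.0351
```

Call:
{"api": "carry_out", "payload": {
  "targets": [
    [[0, -0.05, 0], 0, 0.4],
    [[0, -0.05, 0], 0, 0.4],
    [[0, -0.03, 0], 0, 0.4],
    [[0, 0, 0], 0, 0.4]
  ]
}}

```text
time: 15.75
tcp_pos: [0.4059, -0.2178, 0.4153]
tool_rot: [3.133, -0.236, 0.001]
contact_force: [0.2, -0.1, 0.1]
gripper_width: 0.035
```

```bash
python3 - <<'E'
from h import *
for n in('side','top'):
    I,d=optics.camera(n);C=cloud(n,d)
    hsv=cv2.cvtColor(I,cv2.COLOR_BGR2HSV);H,Sa=hsv[...,0],hsv[...,1]
    z=C[...,2];x=C[...,0];y=C[...,1]
    K=((H<10)|(H>170))&(Sa>100)&(z>.03)&(abs(y-.19)<.06)&(abs(x-.54)<.05)
    q=C[K];print(n,K.sum(),q.min(0),q.max(0),'tab',q[q[:,2]>.262].mean(0), np.percentile(q[:,2],99))
    if n=='side':
        for lo in(.04,.08,.12,.16,.2,.24,.28):
            r=q[(q[:,2]>=lo)&(q[:,2]<lo+.04)]
            if len(r):print(lo,len(r),r.mean(0).round(4))
    cv2.imwrite(f'pics/{n}7.png',cv2.resize(I[100:260,240:360] if n=='side' else I[220:290,180:300],None,fx=5,fy=3.7 if n=='side' else 5,interpolation=cv2.INTER_CUBIC))
s=sense();print(s['time'],s['tcp_pos'],s['contact_force'])
E
```

```text
side 39 [0.5318186  0.18152224 0.14432965] [0.55000936 0.19919781 0.29196531] tab [0.54515403 0.18863236 0.28815911] 0.2918994416168323
0.12 10 [0.5336 0.1849 0.1516]
0.16 1 [0.5347 0.184  0.1651]
0.24 2 [0.5447 0.1849 0.2797]
0.28 26 [0.5452 0.1889 0.2888]
top 66 [0.53098807 0.16681635 0.08397187] [0.55190769 0.22080652 0.29543248] tab [0.54430707 0.19183499 0.28794436] 0.2951652741349858
15.85 [ 0.40653664 -0.21499681  0.41541296] [ 0.82948926 -0.43372634  0.506902  ]
```

View pics/side7.png

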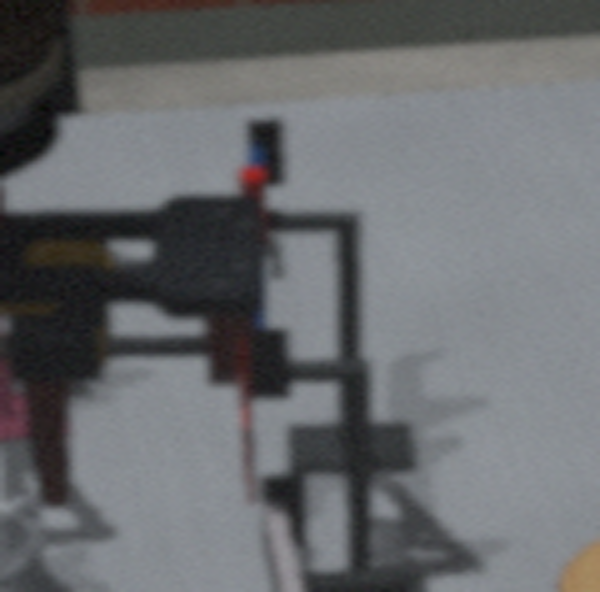

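View pics/top7.png

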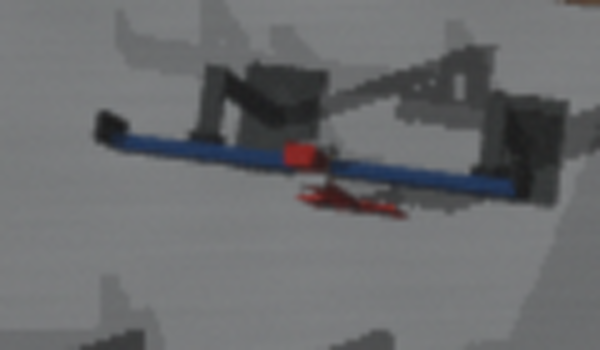

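The top of the tab is at z ≈ 0.290, which is 8 mm lower than on the plain rail. The spatula hangs upright in the notch and the arm is clear, so I'm handing in.

```bash
python3 -c "
from h import *
print(workorder.finish_job())"
```

```text
the job is handed in; nothing more can be done
None
```

The red spatula is hanging by itself in the yellow notch of the blue rail, and I handed the job in at about 15.9 s of the 72 s allowed. The hand-in reports no verdict.

- **Lift and carry:** I gripped the tab, lifted the spatula off the plain rail and carried it over that rail's +y end stop with the hook about 79 mm above the top edge (25 mm needed).
- **Hang and slide:** I hung it on the blue rail about 59 mm short of the notch. I then slid it along bearing at roughly 2–4 N (limit 12 N). At y ≈ 0.1925 the bearing force fell away, so I lowered the hook into the notch and let go.
- **Last checks:**
  - The top of the tab measured z ≈ 0.290, 8 mm below its plain-rail height of 0.298, so the hook is fully in the notch.
  - The final images show the spatula upright and the gripper touching nothing.
- **Small disagreements:**
  - Force readings are noisy by about 0.5–1 N, with sideways readings up to 2 N during the slide.
  - On closing the gripper at the plain rail, the reading rose briefly to 5.6 N (limit 25 N).
  - The two cameras differ by about 3 mm on the tab's final position along the rail.
- **Not checked:** I did not measure the cup, chopstick rest and lid again at the end. The spatula and gripper were not moved near them.

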